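# Snap the folding stand open and prop the drying grid on it

### The job

Lift the back of the folding stand until it snaps over and stays fully open. Then take the drying grid out of the sterilizer basket and prop it on the stand to dry, roughly centred: hook its lower edge under the stand's lip, lean it back against the open back, and let go. Leave the bottles, teether, funnel and jar where they are.

Things in the scene. Friction and masses are not known exactly. Their poses are not given: they have to be found in the camera images.
- stand: Folding drying stand, fixed on the mat (3 mm above the counter), yaw varies. Origin: on its underside, straight below the hinge line; x runs from the hinge towards the lip and the folded back's free edge (roughly away from the robot), y along the hinge, z up. Grey base plate, x -50 to 75 mm, 160 mm wide, top at z = 10 mm. Low rib under the hinge: front at x = 8, top at z = 22 mm.
- hinge (a point): Middle of the stand's hinge line, 30 mm above the stand's origin; axes as the stand, hinge axis along y. Posts at y = +-73 mm, 12 mm thick, 8 mm higher than this point.
- channel (a point): Stand's channel for the grid's lower edge: point on its floor, x = 22, z = 10 mm from the stand's origin, axes as the stand. Bounded by the rib (stand x = 8 mm) and by the lip: 140 mm long in y, 4 mm thick, 14 mm high, rooted at stand x = 36 mm, leaning 25 deg back to the hinge: its tip overhangs to x = 30 mm at z = 23 mm. The folded back covers the channel; the open back does not.
- stand_back (a joint): Angle of the stand's back, rad: 0 folded flat (start), 2.007 fully open on its stop, leaning 25 deg past upright, top towards stand -x (the robot). Positive lifts the free edge up and over to -x. Over-centre spring: lifting takes 5 to 8 N at the tab at first, falling to none at the dead centre (about 1.0 rad); beyond it the back flips to 2.007 by itself, towards whatever stands on its tab side.
- back_edge (a point): Middle of the free edge of the stand's back, 97 mm from the hinge line; axes as tab. The back is a flat steel frame 8 mm thick, 124 mm wide, its centre plane passing through the hinge line and this point. When open, its former underside faces stand +x and up: the grid leans on that face.
- tab (a point): Centre of the grey grip tab on the stand's back, 84 mm from the hinge, mid-width. Axes turn with the back: x from hinge to free edge, y along the hinge, z normal to the back (up when folded). Tab: 30 mm along y, 12 mm along x, standing 35 mm above the back's upper face; this point is 17 mm above that face, 21 mm off the back's centre plane. When open the tab is behind (robot side).
- basket: White plastic sterilizer basket, fixed, yaw varies, 130 (x) by 170 mm (y), walls 60 mm high; origin under its centre, z up, x roughly away from the robot. Its hinged lid is thrown back on the +x side, sloping up to 145 mm from the origin and 100 mm high.
- slot (a point): Middle of the basket's floor, 4 mm above its origin, axes as the basket. Comb posts (8 mm thick, up to 51 mm above this point, at y = +-45 mm) on both sides of a 13.6 mm wide slot along y hold the grid upright.
- grid_mid (a point): Centre of the loose drying grid: white plastic panel 10 mm thick (x), 130 mm wide (y), 180 mm tall (z, up), 0.11 to 0.22 kg. Its top 48 mm is a solid band to grip across the thickness; upright bars below. Starts upright in the basket's slot (leaning up to 5 deg), x along the basket's x. Both faces alike. Propped on the stand, about 55 mm of it stand clear above the stand's back.
- grid_foot (a point): Middle of the drying grid's lower edge (centre of its underside), 90 mm below grid_mid; axes as grid_mid.
- bottle0_mid (a point): Short glass bottle with white cap, 56 mm diameter, 94 mm high; point 45 mm above its underside. Leave alone.
- bottle1_mid (a point): A second such bottle. Leave alone.
- bottle2_mid (a point): A third such bottle. Leave alone.
- teether_mid (a point): Lilac teether ring lying flat, 79 mm across, 16 mm high. Leave alone.
- funnel_mid (a point): Frosted plastic funnel standing on its wide mouth, 80 mm diameter, 78 mm high; point half-way up. Leave alone.
- jar_mid (a point): Frosted plastic storage jar with lever top, 84 mm diameter, 116 mm high; point half-way up. Leave alone.
Mind the look-alikes: they are no part of the job. Of the things shaped like the part that bears grid_mid, the white one is meant.

How it is judged:
By the outcome, as a careful person would: the job done as asked, in the order asked, and still so for the second after the job is handed in, with the robot touching nothing.
It also fails if it takes over 67 s, if anything falls off the work surface, if the arm or the gripper's body presses on something with over 40 N, if the wrist force passes 120 N, or if a joint passes its speed limit or range.

### The arm

A 6-joint arm with a two-finger parallel gripper is mounted at the origin on the work surface. World frame = base frame: x ahead of the robot, y to its left, z up, the work surface at z = 0. Lengths are in m, angles in rad, forces in N, time in s.
With the tool pointing down it reaches from about 0.35 to 0.775 m from the base axis. Payload 7.3 kg.
Tool frame: the origin (TCP) lies between the finger pads; the fingertips stand 17 mm ahead of it and the grasp point (between the pads) lies 2 mm behind it; z points along the fingers, y is the direction in which the jaws open and shut (so a half turn about z gives the same grasp; the last joint's range is limited). The gripper opens to 92 mm and grips with 3 to 60 N. Pads are 19 mm wide; open, the fingers measure 130 mm over their backs; the gripper's body (75 mm by 190 mm) begins 47 mm behind the grasp point.
Start: joints at [-1.309, 0.342, 1.524, -0, 1.275, -0.146], TCP at [0.208, -0.482, 0.244] pointing down, gripper open.
Joint ranges: [-2.53, 2.53], [-0.77, 2.02], [0.04, 2.7], [-1, 4.14], [0.28, 2.66], [-3.11, 3.11]. Speed limits (rad/s): [2.57, 2.57, 3.14, 3.14, 3.14, 3.14].

### API

Orientations are given as [roll, pitch, yaw] about the fixed x, y, z axes, in that order (R = Rz(yaw) Ry(pitch) Rx(roll)).
In Python, from cell import sensors, vision, hand_in gives the robot as it stands.
- The arm moves only by the tool step_arm, never from a script. Its argument "series" is a list of rows, each a list of 5 numbers: the opening, from 0 (shut) to 1 (fully open), then the shift along the world's x, y, z each as a share of 25 mm, from -1 to 1, then the turn about the world's z as a share of 0.08 rad, from -1 to 1. A call has 1 to 12 rows; each row shifts and turns the commanded pose from where the row before left it; what a row does not reach is not made up. A row lasts 1/10 s, in which the tool goes at most 50 mm and 8.59 degrees, less where a joint would pass 70% of its speed; a pose out of reach is approached as far as the arm can. A call with a number of a shift or a turn outside -1 to 1 is refused whole. A call with a gripper value outside its range is refused whole. The fingers move at their own pace and stop on an object; "squeeze" is the grip in N (left out, the last holds). Time passes only in rows, so rows that do not move let the fingers close. It gives the time, the measured TCP pose, the force and the opening at its end, in the units of the state.
- sensors.observe(): the state, without advancing time (a new reading comes with each control period).
- vision.read_camera(name): name is "scene" or "top" or "wrist"; returns a dict with "pixels" (420x560x3 uint8, blue, green, red), "range_z" (420x560 float32, m along the optical axis (not along the pixel's ray), 0 where there is no reading), "camera_matrix" (3x3 intrinsics, pixels), "pose" (4x4, takes a point from camera to world coordinates). Camera axes: x right, y down, z forward; pixel columns grow to the right and rows downward; lengths in m; the calibration is good to about 2 mm. The wrist camera is an equidistant fisheye: a pixel r from the principal point sees the ray r / f radians off the axis. A picture is of the moment at which its call begins.
- hand_in(): hands the job in, once; it reports no verdict.
The state is a dict: "time": time; "qpos": joint angles; "qvel": joint speeds; "joint_efforts": joint torques, N m; "tool_pos": TCP position; "tool_rot": TCP orientation; "contact_force": force on the tool from outside, world axes, zero at the start; "torque": the same for the moment, N m; "opening": finger opening in m.
Only numpy, scipy, OpenCV 4.12 (cv2) and the standard library are available. Lean on these libraries where they do the work, as an engineer would, in place of code of your own. Each camera call takes 0.05 s, during which the arm holds its last target.

## Working session

There is one attempt and no reset: what is moved stays moved. The work goes in short steps, Python scripts to look and compute and a tool call to move; the robot and the scene stay as the last step left them, time stands still between calls to the robot, and variables do not carry over. Pictures are saved under pics/ and viewed, and the job is handed in when it is done.

Besides the shell and the picture viewer there is one more tool, called after "Request:" as name([rows], argument=value, ...), one row to a line, values as JSON. step_arm: Moves the arm, as the interface text tells. Its arguments: {"type":"object","properties":{"series":{"type":"array","items":{"type":"array","items":{"type":"number","minimum":-1,"maximum":1}}},"squeeze":{"type":"number"}},"required":["series"]}

```bash
ls; mkdir -p pics
cat > h.py <<'E'
import numpy as np, cv2
from cell import sensors, vision, hand_in
def grab(n,tag):
    d=vision.read_camera(n); np.savez(f'{tag}.npz',**{k:np.asarray(v) for k,v in d.items()}); cv2.imwrite(f'pics/{tag}.png',d['pixels']); return d
def load(tag): return np.load(f'{tag}.npz')
def pts(d):
    K=d['camera_matrix'];Z=d['range_z'];v,u=np.indices(Z.shape)
    P=np.stack([(u-K[0,2])/K[0,0]*Z,(v-K[1,2])/K[1,1]*Z,Z],-1)
    T=d['pose'];W=P@T[:3,:3].T+T[:3,3];W[Z==0]=np.nan;return W
E
python3 - <<'E'
from h import *
for n in('scene','top','wrist'):
    d=grab(n,n+'0');print(n,d['camera_matrix'],d['pose'])
print(sensors.observe())
E
```

```text
pics
scene [[464.53341233   0.         276.63137311]
 [  0.         464.53341233 217.11043695]
 [  0.           0.           1.        ]] [[ 0.82161543  0.40133403 -0.40481981  1.04905762]
 [ 0.56966113 -0.60402716  0.55734853 -0.69178288]
 [-0.02083923 -0.68853626 -0.72490243  0.99973093]
 [ 0.          0.          0.          1.        ]]
top [[494.49283847   0.         280.80644261]
 [  0.         494.49283847 216.32974116]
 [  0.           0.           1.        ]] [[ 0.01799595 -0.99622061  0.08497435  0.37796074]
 [-0.99982893 -0.01829393 -0.00272926  0.00727418]
 [ 0.00427346 -0.0849107  -0.9963794   1.60525847]
 [ 0.          0.          0.          1.        ]]
wrist [[325.1922621    0.         277.14548997]
 [  0.         325.1922621  208.27246825]
 [  0.           0.           1.        ]] [[ 0.39775628 -0.87318958 -0.28165564  0.28458133]
 [-0.91748856 -0.37927398 -0.11985825 -0.44832372]
 [-0.00216568  0.3060902  -0.95200005  0.38483821]
 [ 0.          0.          0.          1.        ]]
{'time': 0.15, 'qpos': array([-1.30899035e+00,  3.42550082e-01,  1.52472989e+00,  2.75914653e-06,
        1.27543533e+00, -1.46004247e-01]), 'qvel': array([-4.15547014e-04, -2.78096832e-03, -2.93984286e-03,  3.69600093e-04,
       -1.69231873e-05,  8.93061817e-08]), 'joint_efforts': array([ 1.07601787e-03, -4.31469870e+01, -2.44354784e+01,  7.18094059e-02,
        5.37729054e-02, -9.78879416e-05]), 'tool_pos': array([ 0.20816454, -0.48167743,  0.24323479]), 'tool_rot': array([-3.14048234e+00, -1.65939734e-04,  4.07809324e-01]), 'contact_force': array([-0.2252527 , -0.00050914, -0.1380768 ]), 'torque': array([-0.00998421, -0.01425543,  0.04700836]), 'opening': 0.0917228802005789}
```

View pics/scene0.png

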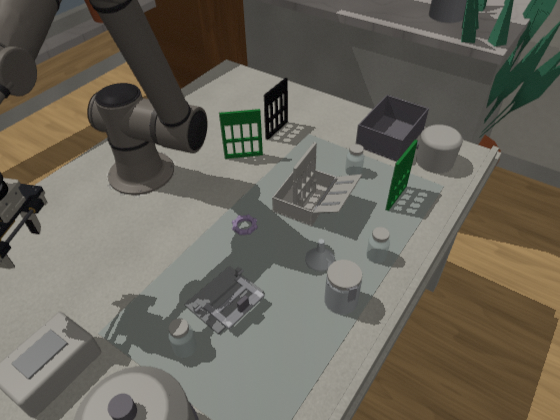

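View pics/top0.png

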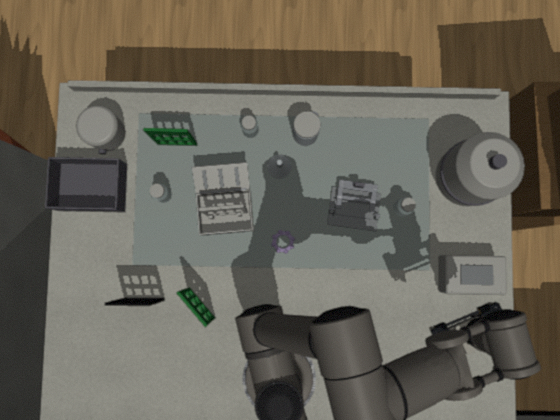

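View pics/wrist0.png

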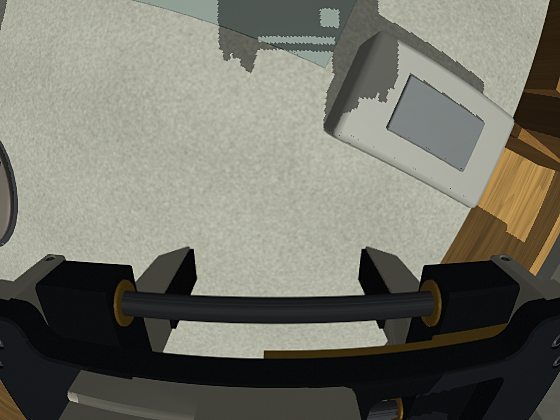

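Candidates for the grid in the scene view are: white panel in the basket (308,175), green panels (242,135) and (402,175), and a black panel (277,108). By the description it is the white one in the basket. The stand is at scene (232,298), top (355,203). Next I take close crops.

Run:
```python
from h import *
s=load('scene0')['pixels'];t=load('top0')['pixels']
a=cv2.resize(s[140:230,260:370],None,fx=5,fy=5,interpolation=cv2.INTER_CUBIC)
b=cv2.resize(s[255:340,170:280],None,fx=5,fy=5,interpolation=cv2.INTER_CUBIC)
c=cv2.resize(t[150:240,185:260],None,fx=6,fy=6,interpolation=cv2.INTER_CUBIC)
e=cv2.resize(t[165:240,315:395],None,fx=7,fy=7,interpolation=cv2.INTER_CUBIC)
for n,i in zip('abce',(a,b,c,e)): cv2.imwrite(f'pics/c_{n}.png',i)
```

```text
(no output)
```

View pics/c_a.png

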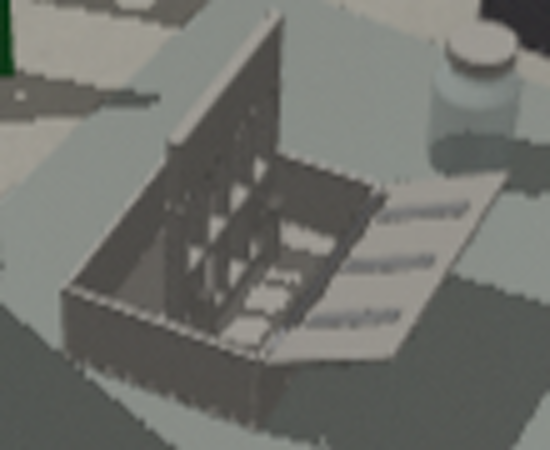

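View pics/c_b.png

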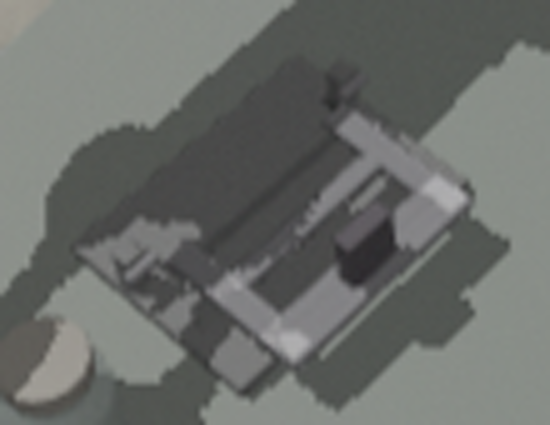

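View pics/c_c.png

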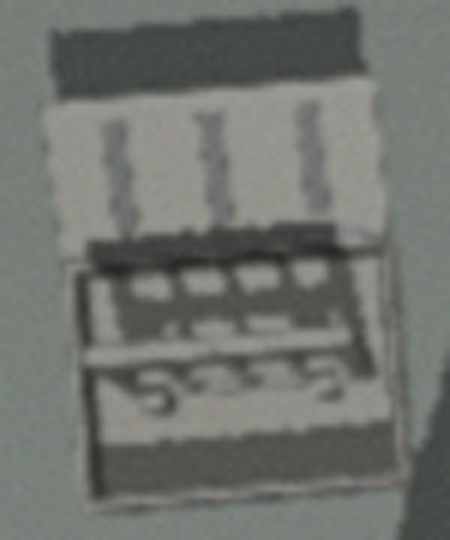

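View pics/c_e.png

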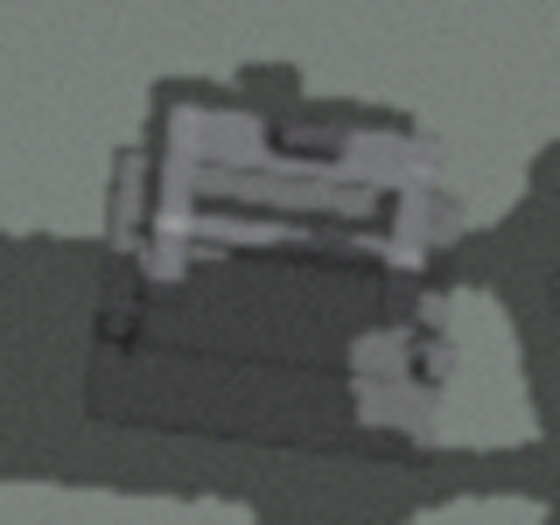

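Run:
```python
from h import *
np.set_printoptions(precision=4,suppress=True)
d=load('top0');W=pts(d)
# height map of stand
m=(W[...,0]>.40)&(W[...,0]<.68)&(W[...,1]>-.32)&(W[...,1]<-.08)
print('stand heights')
Q=W[160:245:3,320:396:3]
for r in range(160,245,3): print(r,' '.join('%3d'%(1000*W[r,c,2]) for c in range(318,400,3)))
print('basket')
for r in range(155,245,3): print(r,' '.join('%3d'%(1000*W[r,c,2]) for c in range(188,262,3)))
for n,(u,v) in dict(p1=(332,211),p2=(376,216),tab=(359,185),bb=(222,207)).items(): print(n,W[v,u])
```

```text
stand heights
160   2   3  -1   6   6   9   0   4   0  -1   0  -4   8   2  -1   4   6  13   3   5   1   4   0   4  12   2   6   3
163   0   6   5  11   4   2   3   9   8   1   2   2  11   4   4   2   3  -2  -1   0   8   4   4   0   2  10   6   6
166   2  -2   5   4   9   3   2   2   1   6   2   3   2   6   6   2  -4   3  -4   2   1   2   2   5   8   1   2   0
169   1  12   2  -1   5   4  15   3   4   0   5   3   5   5   1   3   0   7   5   7   0   1   0   7   0   5   4   1
172   7   1   0   1   2  11   0  -1   7   6   1   1   1   2   7   0  -3   9   1   5   5   5   7   4  -1   4   8  -3
175  -3   0   0   2   9   0   3   6   5   6   0   9   0  10   8  -4   9   3   1   1   5   5  -2   4   6   7   0   4
178   4   4   3   7   3   3   5   9   2   7   3   3   0   3   4   4   0   4   3   7   0   3   1   3   0   3   2  -1
181   4   0   5   6   5  -7   6  36  38  42  34  33   3   4  -1   9   3  -2   6   2   1   2   3   4   0   2   4   2
184   6   1   0   1   0   3  -3  30  34  33  36  40  53  69  70  77  35  40  33   2   6   8  -4   5  -3  -1   7   4
187   0   4   3   4   0  13  -1  32  39  3
[... 460 characters left out ...]
0  30  43  35  36  33  39  33  30  31  38  34   5   3   7   2   5   6   8  53
202   8   5   5   2  16  15  38  40   6  11   7  21  24  28  25  18  37  41  30  20  12   9   4  12   9   1  46  75
205   6   1   2   6  15  13  38  33  15  13  16  18  18  20  18  21  12  14  34  23   9   6   3   0   6   2  55  75
208   1   8   3   3  31  37  21  34  26  17  15  12  10   9  10  14   8  29  34  10  17   2   4   2  10   9  56  76
211   3   3   0   4  39  39  22  22  25  26  21  27  25  24  30  28  10  31  33  12   9   7   5   0   2   4  39  64Traceback (most recent call last):
  File "<stdin>", line 8, in <module>
  File "<stdin>", line 8, in <genexpr>
ValueError: cannot convert float NaN to integer
```

Run:
```python
from h import *
for n,(r,c,k) in {'top':((168,238),(318,398),10),'scene':((262,335),(180,275),8)}.items():
    i=load(n+'0')['pixels'][r[0]:r[1],c[0]:c[1]]
    j=np.clip(255*(i/255.)**.5*1.2-30,0,255).astype(np.uint8)
    j=cv2.resize(j,None,fx=k,fy=k,interpolation=cv2.INTER_CUBIC)
    for q in range(0,j.shape[1],10*k): cv2.line(j,(q,0),(q,j.shape[0]),(0,255,255),1);cv2.putText(j,str(c[0]+q//k),(q,10),0,.4,(0,0,255))
    for q in range(0,j.shape[0],10*k): cv2.line(j,(0,q),(j.shape[1],q),(0,255,255),1);cv2.putText(j,str(r[0]+q//k),(0,q+10),0,.4,(0,0,255))
    cv2.imwrite(f'pics/st_{n}.png',j)
```

```text
(no output)
```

View pics/st_top.png

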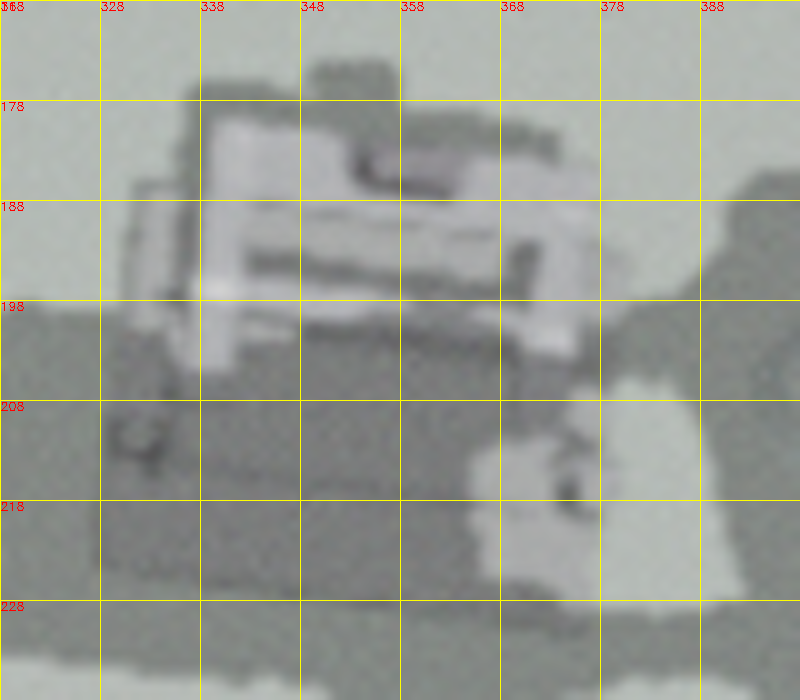

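View pics/st_scene.png

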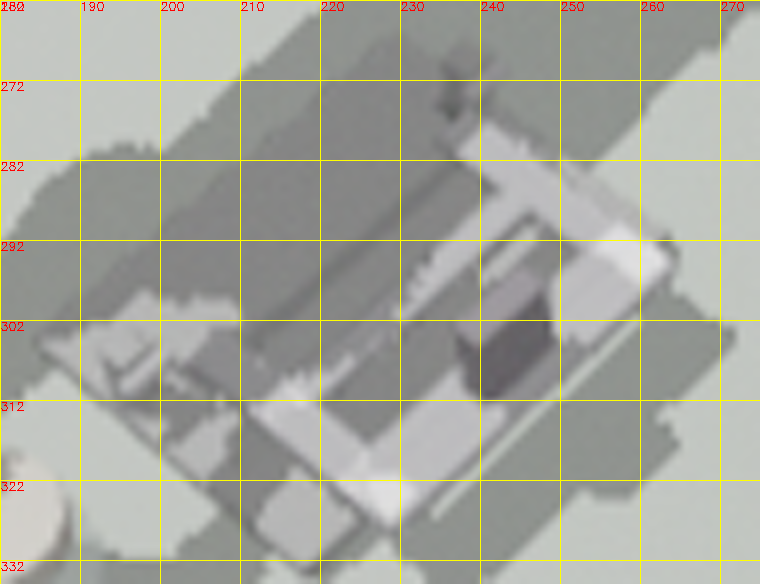

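```bash
cat > fit.py <<'E'
from h import *
from scipy.optimize import least_squares
np.set_printoptions(precision=4,suppress=True)
def proj(d,P):
    T=np.linalg.inv(d['pose']);C=P@T[:3,:3].T+T[:3,3];K=d['camera_matrix']
    return C[:,:2]/C[:,2:]*K[0,0]+K[:2,2]
def fit(corr,x0,z0):
    D={n:load(n) for n in corr}
    def tow(p,P):
        P=np.array(P,float)/1000;c,s=np.cos(p[2]),np.sin(p[2])
        return np.c_[p[0]+c*P[:,0]-s*P[:,1],p[1]+s*P[:,0]+c*P[:,1],P[:,2]+z0]
    def f(p): return np.concatenate([(proj(D[n],tow(p,[a for a,b in L]))-(np.array([b for a,b in L])-.5)).ravel() for n,L in corr.items()])
    r=least_squares(f,x0,loss='soft_l1');return r.x,f(r.x).reshape(-1,2),tow
E
python3 - <<'E'
from fit import *
T=[((97,62,34),(338.8,180)),((-50,80,10),(327.5,224.5)),((-50,-80,10),(377,231)),((75,80,10),(331.2,186.3))]
S=[((97,62,34),(264,293)),((97,-62,34),(229.5,325.5)),((-50,-80,10),(183.5,303.5)),((75,-80,10),(217.5,332.5))]
for c in ({'top0':T},{'scene0':S},{'top0':T,'scene0':S}):
    x,r,_=fit(c,[.5,-.2,0],.003);print(x);print(r.round(1).tolist())
# basket & grid: depths
W=pts(load('top0'))
m=(W[...,2]>.12)&(W[...,0]>.4)&(W[...,0]<.62)&(W[...,1]<.30)&(W[...,1]>.06)
P=W[m];v,u=np.where(m);print('grid pts',len(P),u.min(),u.max(),v.min(),v.max(),P.mean(0),P[:,2].max())
W=pts(load('scene0'))
m=(W[...,2]>.075)&(W[...,0]>.4)&(W[...,0]<.54)&(W[...,1]<.30)&(W[...,1]>.06)
P=W[m];c=P.mean(0);q=P-c;w,V=np.linalg.eigh(q.T@q);print('scene grid',len(P),c,P.min(0),P.max(0));print('n',V[:,0],np.sqrt(w/len(P)))
E
```

```text
[ 0.5323 -0.231  -0.1007]
[[-0.0, -0.5], [-0.1, 0.3], [-0.3, -0.3], [0.5, 0.4]]
[ 0.5284 -0.2325 -0.1011]
[[0.2, -0.2], [-0.4, 1.3], [-0.4, -0.2], [0.6, -0.6]]
[ 0.5301 -0.2317 -0.1086]
[[0.5, 0.1], [0.0, 0.8], [-0.2, 0.6], [0.9, 0.9], [0.9, 0.2], [-0.1, 1.6], [0.3, -0.3], [1.0, -0.4]]
grid pts 239 199 244 204 213 [0.5204 0.1752 0.1772] 0.19833752195936216
scene grid 736 [0.5261 0.1677 0.1359] [0.5119 0.1067 0.0751] [0.5356 0.2392 0.1886]
n [ 0.9951  0.0977 -0.0115] [0.0029 0.0366 0.0415]
```

Run:
```python
from h import *
for n,(r,c,k) in {'top':((155,240),(185,260),10),'scene':((140,230),(268,368),8)}.items():
    i=load(n+'0')['pixels'][r[0]:r[1],c[0]:c[1]]
    if n=='top': k=7
    j=np.clip(255*(i/255.)**.5*1.2-30,0,255).astype(np.uint8)
    j=cv2.resize(j,None,fx=k,fy=k,interpolation=cv2.INTER_CUBIC)
    for q in range(0,j.shape[1],10*k): cv2.line(j,(q,0),(q,j.shape[0]),(0,255,255),1);cv2.putText(j,str(c[0]+q//k),(q,10),0,.4,(0,0,255))
    for q in range(0,j.shape[0],10*k): cv2.line(j,(0,q),(j.shape[1],q),(0,255,255),1);cv2.putText(j,str(r[0]+q//k),(0,q+10),0,.4,(0,0,255))
    cv2.imwrite(f'pics/bk_{n}.png',j)
```

```text
(no output)
```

View pics/bk_top.png

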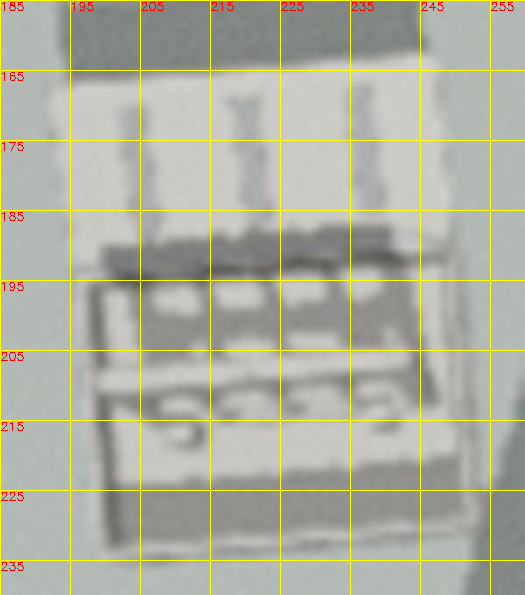

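View pics/bk_scene.png

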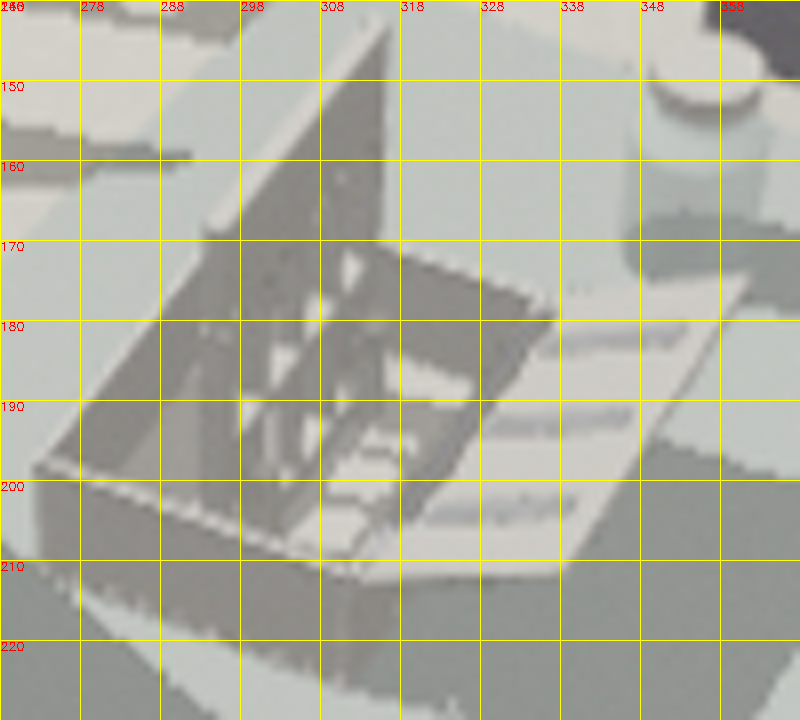

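Confirmed: the white panel stands in the basket's slot; its top edge runs from top (199,209) to (244,205). The tab is at top (360,185).

Run:
```python
from fit import *
d=load('top0')
def bp(d,u,v,z):
    K=d['camera_matrix'];T=d['pose'];r=T[:3,:3]@np.array([(u-.5-K[0,2])/K[0,0],(v-.5-K[1,2])/K[1,1],1]);return (T[:3,3]+r*(z-T[2,3])/r[2])
def bps(u,v,z): return bp(load('scene0'),u,v,z)
print('grid top L,R',bp(d,198.8,209.2,.187),bp(d,244.2,205.3,.187))
print('scene grid corners',bps(294,169,.187),bps(316.5,143.5,.187))
print('bottle cap',bp(d,407,203,.097),bps(180,328,.097))
print('tab', bp(d,360.5,185,.072))
print('basket corners',bp(d,200.5,233,.063),bp(d,252,229,.063),bp(d,196.5,194.5,.063),bp(d,250,190,.063))
print('scene b',bps(273,198,.063),bps(312.5,212.5,.063))
print('funnel tip',bp(d,280,165,.08),'teether',bp(d,284,241,.02))
```

```text
grid top L,R [0.5166 0.2414 0.187 ] [0.5303 0.111  0.187 ]
scene grid corners [0.5306 0.1056 0.187 ] [0.523  0.2332 0.187 ]
bottle cap [ 0.5563 -0.3821  0.097 ] [ 0.5577 -0.3909  0.097 ]
tab [ 0.6133 -0.2431  0.072 ]
basket corners [0.4542 0.2542 0.063 ] [0.4697 0.0939 0.063 ] [0.575  0.2706 0.063 ] [0.5923 0.103  0.063 ]
scene b [0.4713 0.0862 0.063 ] [0.5973 0.0996 0.063 ]
funnel tip [0.6704 0.0101 0.08  ] teether [ 0.4356 -0.0071  0.02  ]
```

Request:
step_arm([
  [0.55,1,1,0,-0.8],
  [0.55,1,1,0,-0.8],
  [0.55,1,1,0,-0.8],
  [0.55,1,1,0,-0.8],
  [0.55,1,1,0,-0.8],
  [0.55,1,1,0,-0.8],
  [0.55,1,0.8,0,-0.8],
  [0.55,1,0.5,0,-0.75],
])

```text
time: 0.95
tool_pos: [0.409, -0.2977, 0.2437]
tool_rot: [-3.141, 0.0, -0.102]
contact_force: [-0.7, 0.1, 0.2]
opening: 0.0503
```

Request:
step_arm([
  [0.55,1,0.3,0,0],
  [0.55,1,0.3,0,0],
  [0.55,1,0.3,0,0],
  [0.55,1,0.3,0,0],
  [0.55,1,0.3,0,0],
  [0.55,1,0.3,0,0],
  [0.55,1,0.3,-0.6,0],
  [0.55,1,0.2,-1,0],
  [0.55,0.2,0,-1,0],
  [0.55,0,0,-1,0],
  [0.55,0,0,0,0],
])

```text
time: 2.05
tool_pos: [0.6113, -0.2407, 0.1491]
tool_rot: [-3.138, 0.008, -0.1]
contact_force: [-1.3, -0.1, 0.7]
opening: 0.0503
```

Run:
```python
from h import *
grab('wrist','wrist1');grab('scene','scene1');print(sensors.observe()['tool_pos'])
i=cv2.imread('pics/scene1.png')[220:350,150:310];cv2.imwrite('pics/scene1c.png',cv2.resize(i,None,fx=4,fy=4,interpolation=cv2.INTER_CUBIC))
```

```text
[ 0.61312617 -0.2419802   0.15378897]
```

View pics/wrist1.png

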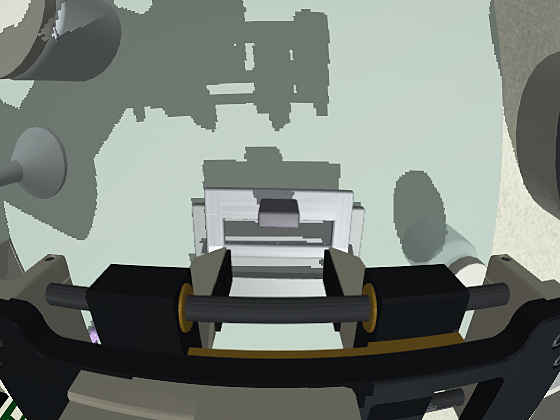

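View pics/scene1c.png

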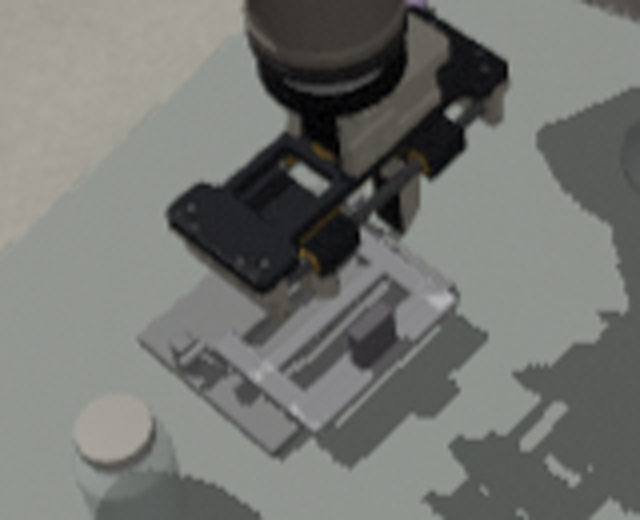

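Wrist view: the tab is at (279,212); the frame's free edge runs (204,190)–(352,191). I'll refine the stand's pose from this.

```bash
cat >> fit.py <<'E'
def fe(d,u,v,z):
    K=d['camera_matrix'];T=d['pose'];p=np.array([u-K[0,2],v-K[1,2]]);r=np.hypot(*p);th=r/K[0,0]
    ray=np.r_[p/r*np.sin(th),np.cos(th)];w=T[:3,:3]@ray;return T[:3,3]+w*(z-T[2,3])/w[2]
def crop(src,out,r,c,k):
    j=cv2.resize(src[r[0]:r[1],c[0]:c[1]],None,fx=k,fy=k,interpolation=cv2.INTER_CUBIC)
    for q in range(0,j.shape[1],10*k): cv2.line(j,(q,0),(q,j.shape[0]),(0,255,255),1);cv2.putText(j,str(c[0]+q//k),(q,10),0,.4,(0,0,255))
    for q in range(0,j.shape[0],10*k): cv2.line(j,(0,q),(j.shape[1],q),(0,255,255),1);cv2.putText(j,str(r[0]+q//k),(0,q+10),0,.4,(0,0,255))
    cv2.imwrite(f'pics/{out}.png',j)
E
python3 - <<'E'
from fit import *
d=load('wrist1');crop(d['pixels'],'w1c',(180,280),(190,370),4)
s=sensors.observe();print(s['tool_pos'],s['tool_rot'])
E
```

```text
[ 0.6131 -0.242   0.1538] [-3.1413  0.0009 -0.1003]
```

View pics/w1c.png

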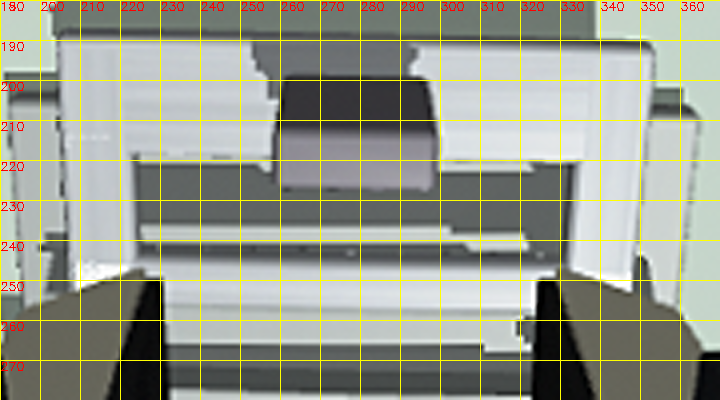

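Run:
```python
from fit import *
d=load('wrist1');print('cam',d['pose'][:3,3],d['pose'][:3,2])
f=lambda u,v,z:fe(d,u-.5,v-.5,z)
tf=[f(260,212.5,.072),f(298,212.5,.072),f(259.5,226.5,.072),f(297.5,227,.072)]
for p in tf: print('tabtop',p)
print('mean',np.mean(tf,0))
a,b=f(204.5,188.5,.037),f(353,191,.037);print('edge',a,b,np.hypot(*(a-b)[:2]),'yaw',np.arctan2(-(a-b)[0],(a-b)[1]))
print('plate far',f(191,205.5,.013),f(365,209.5,.013))
```

```text
cam [ 0.6952 -0.2493  0.2901] [-0.3126  0.0351 -0.9492]
tabtop [ 0.6218 -0.2285  0.072 ]
tabtop [ 0.6192 -0.2553  0.072 ]
tabtop [ 0.6113 -0.2269  0.072 ]
tabtop [ 0.6082 -0.2541  0.072 ]
mean [ 0.6151 -0.2412  0.072 ]
edge [ 0.6351 -0.182   0.037 ] [ 0.6212 -0.3029  0.037 ] 0.12168724275344919 yaw -0.11467627326321185
plate far [ 0.6148 -0.1602  0.013 ] [ 0.5955 -0.3189  0.013 ]
```

Request:
step_arm([
  [0.55,0.1,0,-1,-0.1],
  [0.55,0,0,-1,0],
  [0.55,0,0,-1,0],
  [0.55,0,0,-0.65,0],
  [0.55,0,0,0,0],
  [0,0,0,0,0],
  [0,0,0,0,0],
  [0,0,0,0,0],
  [0,0,0,0,0],
], squeeze=25)

```text
time: 3.05
tool_pos: [0.6166, -0.2418, 0.0643]
tool_rot: [3.141, -0.003, -0.108]
contact_force: [-0.6, 2.8, 5.9]
opening: 0.03
```

Run:
```python
from fit import *
s=sensors.observe();p=s['tool_pos'];print(p,s['contact_force'])
o=np.array([.5315,-.2318]);c,sn=np.cos(-.107),np.sin(-.107)
q=p[:2]-o;X=c*q[0]+sn*q[1];Y=-sn*q[0]+c*q[1];Z=p[2]-.033;print(X,Y,Z)
r=np.hypot(X,Z);f=np.arctan2(Z,X)
pv=np.array([X,Z])
for t in np.arange(.12,1.93,.12):
    n=r*np.array([np.cos(f+t),np.sin(f+t)]);d=n-pv;pv=n
    print('%.2f'%t,np.round(np.array([d[0]*c,d[0]*sn,d[1]])/.025,2).tolist())
```

```text
[ 0.6166 -0.2418  0.0643] [-0.5801  2.7537  5.9451]
0.08572500433202764 -0.0008186692917451915 0.03125553509066595
0.12 [-0.17, 0.02, 0.4]
0.24 [-0.22, 0.02, 0.38]
0.36 [-0.26, 0.03, 0.35]
0.48 [-0.3, 0.03, 0.31]
0.60 [-0.34, 0.04, 0.28]
0.72 [-0.37, 0.04, 0.23]
0.84 [-0.39, 0.04, 0.19]
0.96 [-0.41, 0.04, 0.14]
1.08 [-0.43, 0.05, 0.09]
1.20 [-0.43, 0.05, 0.04]
1.32 [-0.43, 0.05, -0.02]
1.44 [-0.43, 0.05, -0.07]
1.56 [-0.42, 0.04, -0.12]
1.68 [-0.4, 0.04, -0.17]
1.80 [-0.38, 0.04, -0.22]
1.92 [-0.35, 0.04, -0.26]
```

Request:
step_arm([
  [0,-0.17,0.02,0.4,0],
  [0,-0.22,0.02,0.38,0],
  [0,-0.26,0.03,0.35,0],
  [0,-0.3,0.03,0.31,0],
  [0,-0.34,0.04,0.28,0],
  [0,0,0,0,0],
  [0,0,0,0,0],
])

```text
time: 3.75
tool_pos: [0.5846, -0.238, 0.1063]
tool_rot: [-3.141, -0.003, -0.108]
contact_force: [3.6, 4.0, 2.1]
opening: 0.0299
```

Run:
```python
from fit import *
d=grab('scene','scene2');crop(d['pixels'],'s2c',(210,340),(160,310),5);s=sensors.observe();print(s['tool_pos'],s['contact_force'],s['opening'])
```

```text
[ 0.5846 -0.238   0.1063] [4.0785 3.0435 1.0983] 0.02976702781688879
```

View pics/s2c.png

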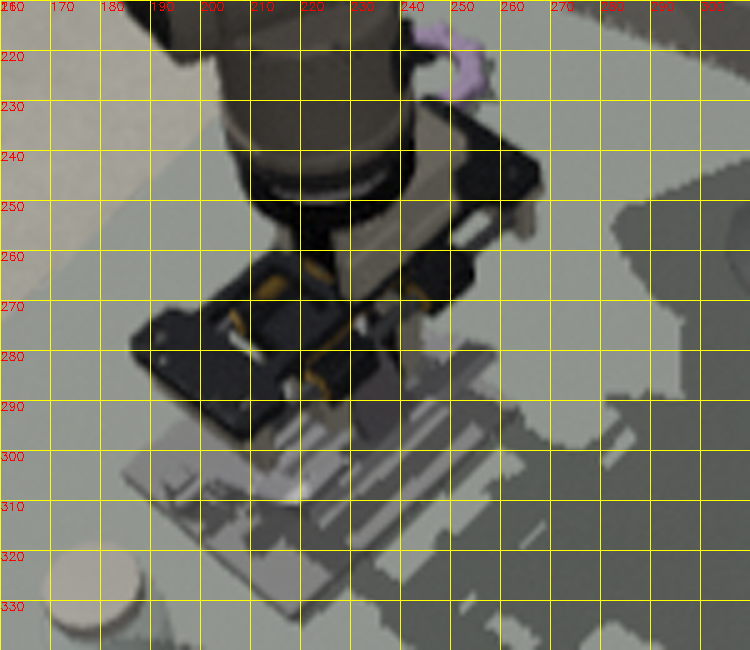

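The back is lifting, with the tab still held at (236,295). I continue along the arc.

Request:
step_arm([
  [0,-0.37,0.04,0.23,0],
  [0,-0.39,0.04,0.19,0],
  [0,-0.41,0.04,0.14,0],
  [0,-0.43,0.05,0.09,0],
  [0,-0.43,0.05,0.04,0],
  [0,-0.43,0.05,-0.02,0],
  [0,-0.43,0.05,-0.07,0],
  [0,-0.42,0.04,-0.12,0],
  [0,-0.4,0.04,-0.17,0],
  [0,0,0,0,0],
])

```text
time: 4.8
tool_pos: [0.4882, -0.2263, 0.1131]
tool_rot: [-3.138, 0.005, -0.108]
contact_force: [-6.0, 8.9, 7.3]
opening: 0.0295
```

Request:
step_arm([
  [0,-0.38,0.04,-0.22,0],
  [0,-0.32,0.03,-0.24,0],
  [0,0,0,0,0],
  [0,0,0,0,0],
])

```text
time: 5.2
tool_pos: [0.4705, -0.2242, 0.1007]
tool_rot: [-3.137, 0.007, -0.108]
contact_force: [-5.6, 8.4, 0.6]
opening: 0.0296
```

Run:
```python
from fit import *
d=grab('scene','scene3');crop(d['pixels'],'s3c',(210,340),(150,300),5);s=sensors.observe();print(s['tool_pos'],s['contact_force'],s['opening'])
```

```text
[ 0.4706 -0.2242  0.1007] [-6.1697  8.7121  2.4601] 0.029434106488413395
```

View pics/s3c.png

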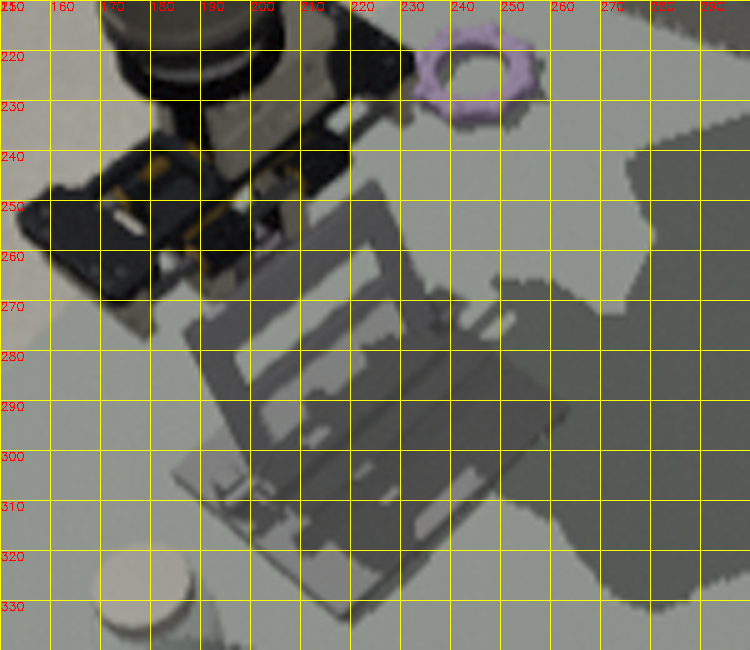

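The back stands open, with its top edge at (187,277)–(222,246). I release and back off.

Request:
step_arm([
  [0.55,0,0,0,0],
  [0.55,0,0,0,0],
  [0.55,0,0,0,0],
  [0.55,-0.4,0,0,0],
  [0.55,-0.8,0.1,0.3,0],
  [0.55,-0.8,0.1,1,0],
  [0.55,-0.4,0,1,0],
  [0.55,0,0,1,0],
  [0.55,0,0,1,0],
  [0.55,0,0.5,1,0.5],
  [0.55,0,1,1,1],
  [0.55,0,1,0.5,1],
])

```text
time: 6.45
tool_pos: [0.4131, -0.1593, 0.2738]
tool_rot: [3.139, -0.003, 0.094]
contact_force: [0.7, 0.1, -0.6]
opening: 0.0507
```

Run:
```python
from fit import *
d=grab('scene','scene4');crop(d['pixels'],'s4c',(220,340),(170,300),6);s=sensors.observe();print(s['tool_pos'],s['contact_force'],s['opening'])
```

```text
[ 0.4132 -0.1562  0.275 ] [-0.2181  2.589   1.7777] 0.05024993447376346
```

View pics/s4c.png

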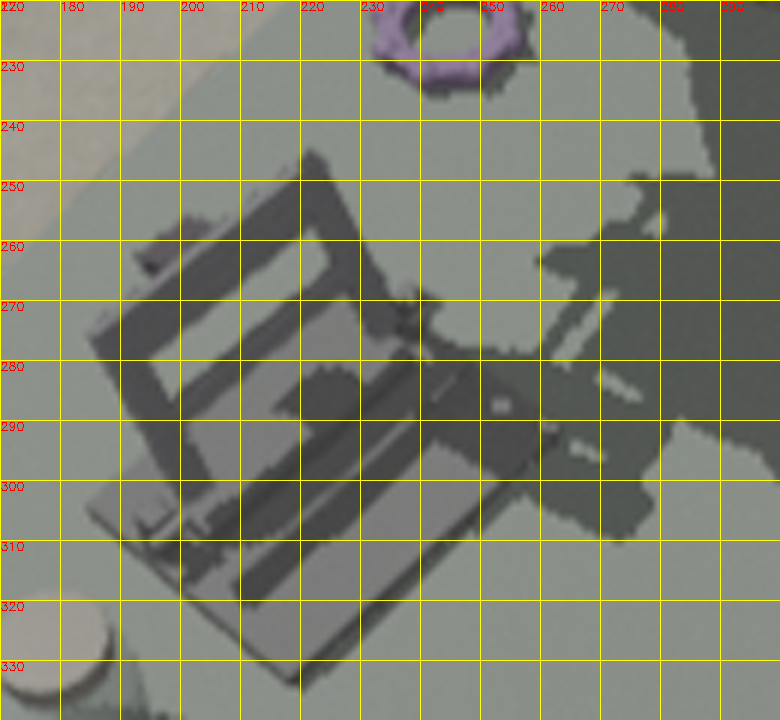

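Request:
step_arm([
  [0.6,0.2,0.7,0.3,1],
  [0.6,0.2,0.7,0.3,1],
  [0.6,0.2,0.7,0.2,1],
  [0.6,0.2,0.7,0.2,1],
  [0.6,0.2,0.7,0,1],
  [0.6,0.2,0.7,0,1],
  [0.6,0.2,0.7,0,1],
  [0.6,0.2,0.7,0,1],
  [0.6,0.2,0.7,0,1],
  [0.6,0.2,0.7,0,1],
])

```text
time: 7.5
tool_pos: [0.4629, 0.0161, 0.2966]
tool_rot: [3.141, 0.0, 0.895]
contact_force: [-0.5, -0.0, -0.1]
opening: 0.0551
```

Request:
step_arm([
  [0.6,0.2,0.7,0,1],
  [0.6,0.2,0.7,0,1],
  [0.6,0.2,0.7,0,1],
  [0.6,0.2,0.7,0,1],
  [0.6,0.2,0.7,0,1],
  [0.6,0.2,0.7,0,1],
  [0.6,0.2,0.7,0,1],
  [0.6,0.2,0.7,0,1],
  [0.6,0.2,0.4,0,1],
  [0.6,0,0,0,0.5],
  [0.6,0,0,0,0],
  [0.6,0,0,0,0],
])

```text
time: 8.7
tool_pos: [0.508, 0.1653, 0.2966]
tool_rot: [-3.141, 0.0, 1.65]
contact_force: [-0.1, -0.0, -0.4]
opening: 0.055
```

Run:
```python
from fit import *
d=grab('wrist','wrist5');d=grab('scene','scene5');s=sensors.observe();print(s['tool_pos'],s['tool_rot'],s['qpos'])
# check stand angle
o=np.array([.5315,-.2318]);c,sn=np.cos(-.107),np.sin(-.107)
for th in (1.8,2.007):
  for y in (.062,-.062):
    X=.097*np.cos(th);Z=.033+.097*np.sin(th)
    print(th,proj(d,np.array([[o[0]+c*X-sn*y,o[1]+sn*X+c*y,Z]])))
```

```text
[0.5081 0.1653 0.2967] [3.1416 0.0001 1.6503] [ 0.1712  0.3238  1.4031 -0.0001  1.4146  0.0917]
1.8 [[227.2762 245.7301]]
1.8 [[189.376  277.2509]]
2.007 [[222.1408 243.674 ]]
2.007 [[184.4114 274.6851]]
```

View pics/wrist5.png

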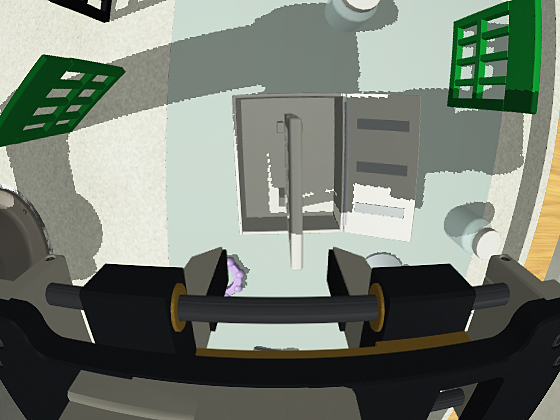

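View pics/scene5.png

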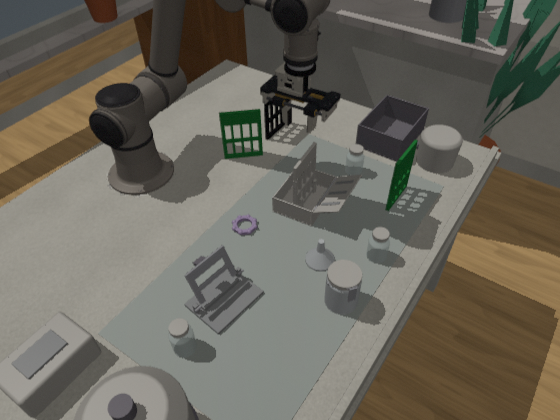

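The stand is open: its top corners match the projection for 2.007 rad. In the wrist view the grid's top face runs from (293,115) to (296,268).

Run:
```python
from fit import *
d=load('wrist5');crop(d['pixels'],'w5a',(100,140),(260,330),10);crop(d['pixels'],'w5b',(245,280),(260,330),10)
```

```text
(no output)
```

View pics/w5a.png

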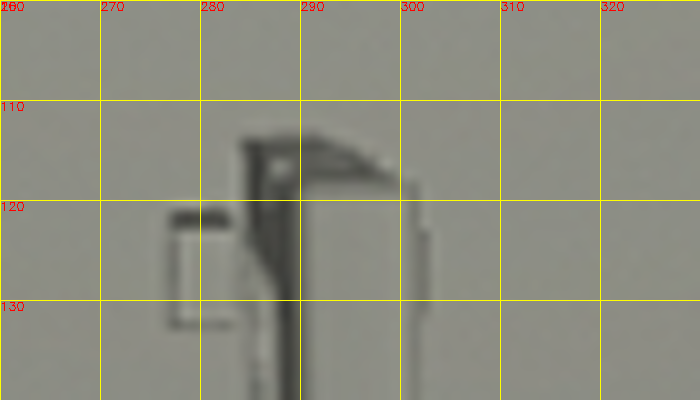

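View pics/w5b.png

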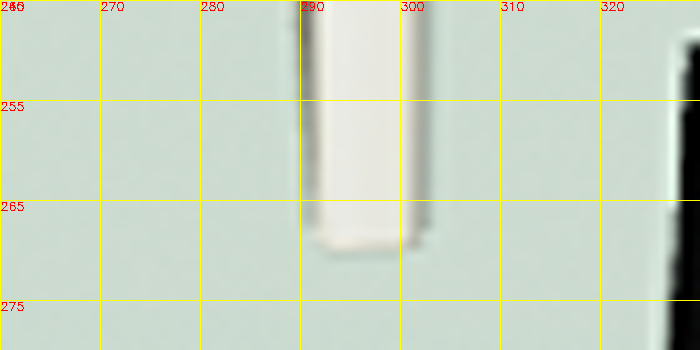

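Run:
```python
from fit import *
d=load('wrist5')
a=fe(d,295.3,118,.187);b=fe(d,295.9,268.5,.187);print(a,b,(a+b)/2,np.linalg.norm(a-b),np.arctan2(-(a-b)[0],(a-b)[1]))
```

```text
[0.5156 0.2418 0.187 ] [0.5284 0.1146 0.187 ] [0.522  0.1782 0.187 ] 0.1278234246231402 0.10045423298502947
```

Request:
step_arm([
  [0.6,0.56,0.48,-0.7,0.26],
  [0.6,0,0,-1,0],
  [0.6,0,0,-1,0],
  [0.6,0,0,-1,0],
  [0.6,0,0,-1,0],
  [0.6,0,0,-1,0],
  [0.6,0,0,0,0],
  [0,0,0,0,0],
  [0,0,0,0,0],
  [0,0,0,0,0],
  [0,0,0,0,0],
  [0,0,0,0,0],
], squeeze=30)

```text
time: 10.0
tool_pos: [0.5225, 0.1778, 0.1549]
tool_rot: [3.14, -0.0, 1.673]
contact_force: [0.2, 0.4, -0.0]
opening: 0.0196
```

Request:
step_arm([
  [0,0,0,0,0],
  [0,0,0,0,0],
  [0,0,0,0,0],
])

```text
time: 10.3
tool_pos: [0.5223, 0.1778, 0.1545]
tool_rot: [3.141, 0.0, 1.673]
contact_force: [-0.9, -0.7, 2.6]
opening: 0.0096
```

Request:
step_arm([
  [0,0,0,0.4,0],
  [0,0,0,0.8,0],
  [0,0,0,1,0],
  [0,0,0,1,0],
  [0,0,0,1,0],
  [0,0,0,1,0],
  [0,0,0,0.8,0],
  [0,0,0,0,0],
  [0,0,0,0,0],
])

```text
time: 11.2
tool_pos: [0.522, 0.1777, 0.3039]
tool_rot: [-3.141, 0.0, 1.673]
contact_force: [0.0, -0.2, -2.1]
opening: 0.0095
```

Run:
```python
from fit import *
d=grab('wrist','wrist6');d=grab('scene','scene6');s=sensors.observe();print(s['tool_pos'],s['tool_rot'],s['contact_force'],s['opening'])
crop(d['pixels'],'s6c',(60,210),(230,380),5)
```

```text
[0.5216 0.1777 0.3028] [-3.1389  0.0003  1.6726] [-0.6433 -0.218  -2.6315] 0.009883327693491175
```

View pics/wrist6.png

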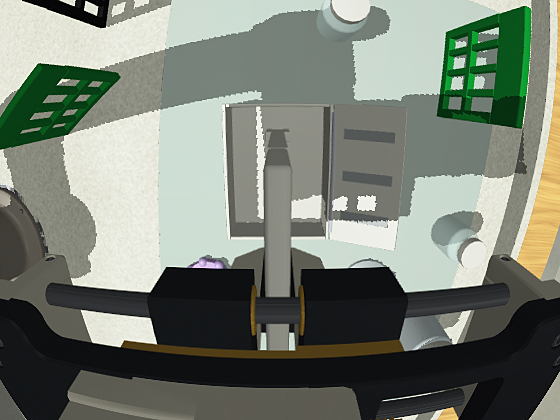

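View pics/s6c.png

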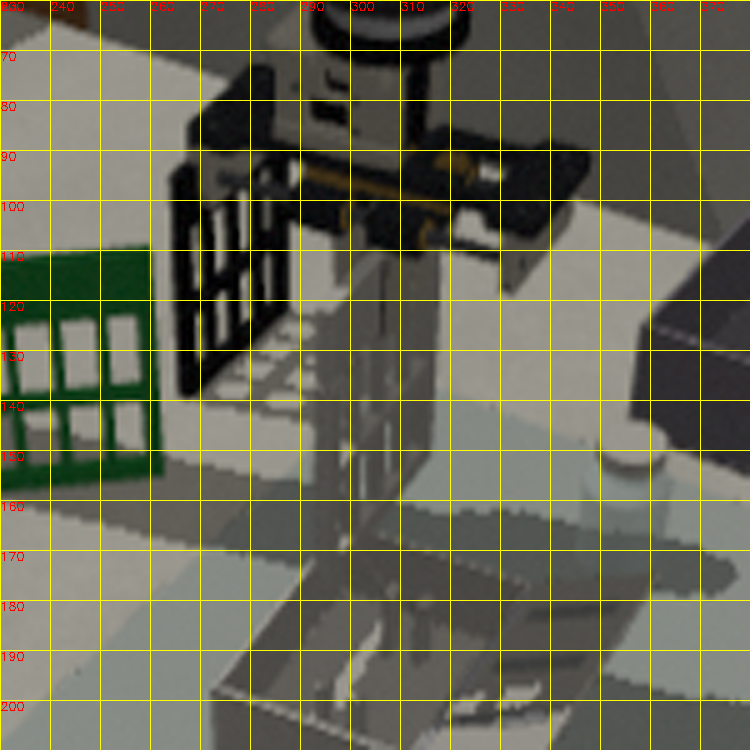

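Request:
step_arm([
  [0,0.07,-0.5,0,-0.16],
  [0,0.07,-0.9,0,-0.16],
  [0,0.07,-1,0,-0.16],
  [0,0.07,-1,0,-0.16],
  [0,0.07,-1,0,-0.16],
  [0,0.07,-1,0,-0.16],
  [0,0.07,-1,0,-0.16],
  [0,0.07,-1,0,-0.16],
  [0,0.07,-1,0,-0.16],
  [0,0.07,-1,0,-0.16],
])

```text
time: 12.3
tool_pos: [0.5392, -0.0591, 0.3033]
tool_rot: [-3.14, -0.0, 1.543]
contact_force: [-0.8, 0.4, -1.1]
opening: 0.0101
```

Request:
step_arm([
  [0,0.07,-1,0,-0.16],
  [0,0.07,-1,0,-0.16],
  [0,0.07,-1,0,-0.16],
  [0,0.07,-1,0,-0.16],
  [0,0.07,-1,0,-0.16],
  [0,0.07,-1,0,-0.16],
  [0,0.02,-0.7,0,-0.05],
  [0,0,-0.36,0,0],
  [0,0,0,0,0],
  [0,0,0,0,0],
  [0,0,0,0,0],
])

```text
time: 13.4
tool_pos: [0.5508, -0.2327, 0.3044]
tool_rot: [3.141, -0.0, 1.465]
contact_force: [0.1, -1.5, -1.5]
opening: 0.0098
```

Run:
```python
from fit import *
d=grab('wrist','wrist7');crop(d['pixels'],'w7c',(100,260),(190,350),5);d=grab('scene','scene7');s=sensors.observe();print(s['tool_pos'],s['tool_rot'],s['contact_force'],s['opening'])
crop(d['pixels'],'s7c',(180,345),(150,310),5)
```

```text
[ 0.5509 -0.2328  0.3045] [3.1412 0.     1.4651] [-0.378  -1.022  -1.6946] 0.009888540545929681
```

View pics/w7c.png

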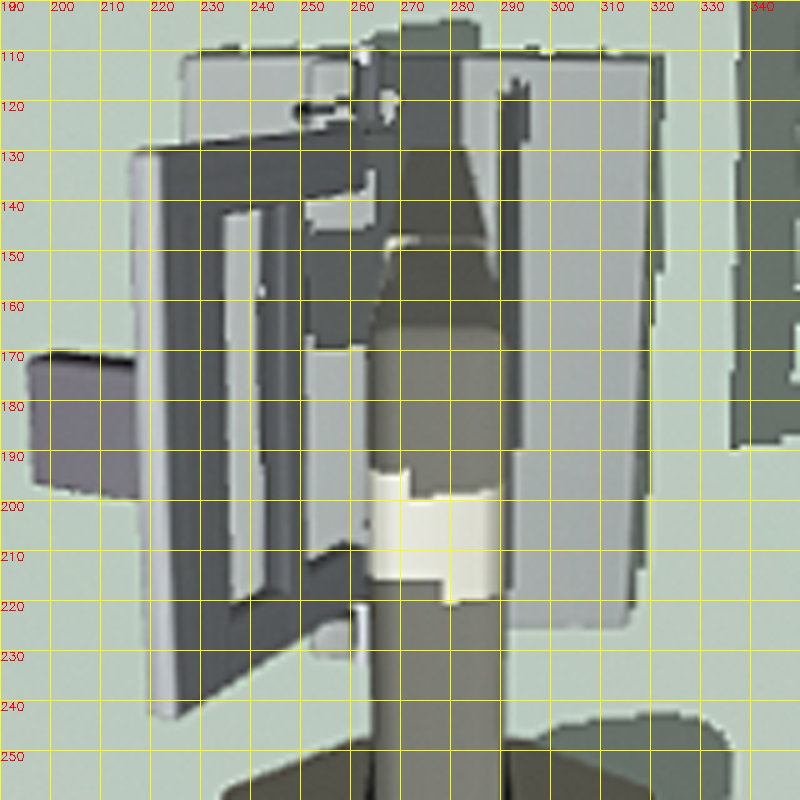

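View pics/s7c.png

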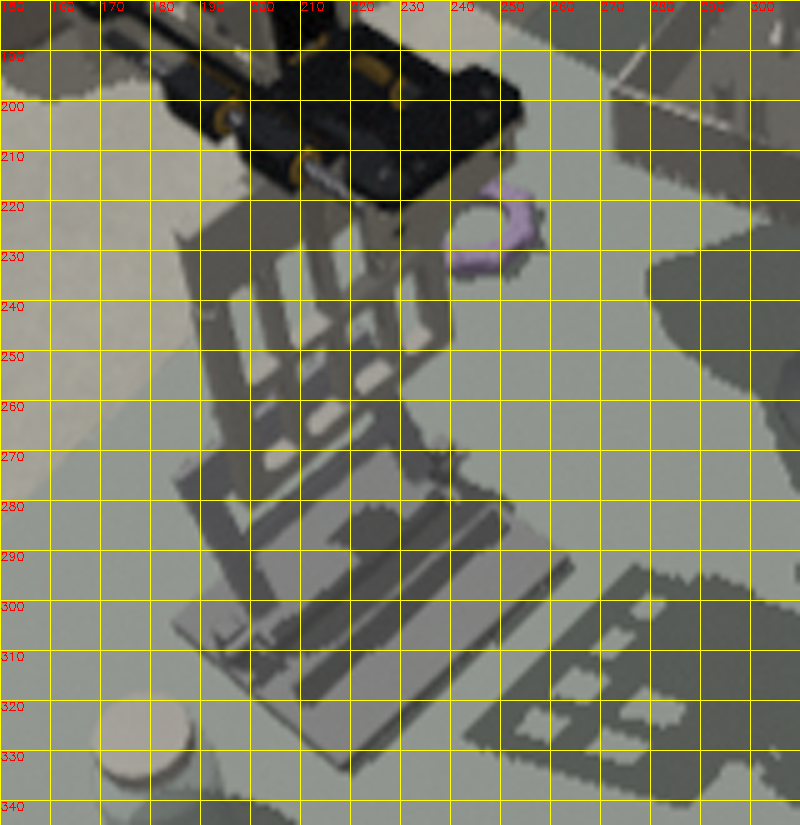

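Run:
```python
from fit import *
d=load('scene7');c,sn=np.cos(-.107),np.sin(-.107)
R=np.array([[c,-sn],[sn,c]])
def bp(u,v,z):
    K=d['camera_matrix'];T=d['pose'];r=T[:3,:3]@np.array([(u-.5-K[0,2])/K[0,0],(v-.5-K[1,2])/K[1,1],1]);return (T[:3,3]+r*(z-T[2,3])/r[2])
for z in (.152,.156,.160):
  a,b=bp(198.5,281.5,z),bp(240.5,248.5,z)
  m=((a+b)/2)[:2];L=np.linalg.norm(a-b)
  print(z,a,b,L,'yaw',np.arctan2(-(b-a)[0],(b-a)[1]),'mid rel TCP in stand axes',R.T@(m-[.5509,-.2328]))
# stand features in same image -> offset
for n,P,uv in [('plate nr',(-50,-80,10),(184,304)),('plate far-',(75,-80,10),(218.5,333.5)),('plate far+',(75,80,10),(263.5,293.5)),('edge-',(97*np.cos(2.007)+3.6,-62,97*np.sin(2.007)+30+1.7),(185,276.5)),('edge+',(97*np.cos(2.007)+3.6,62,97*np.sin(2.007)+31.7),(221.5,245.5))]:
  w=bp(*uv,P[2]/1000+.003)[:2]; print(n,'stand coords meas-nominal mm',1000*(R.T@(w-[.5315,-.2318]))-P[:2])
# wrist plate/post
d2=load('wrist7')
for n,P,uv in [('plate far+',(75,80,10),(319.7,112)),('plate far-',(75,-80,10),(316,225)),('plate nr+',(-50,80,10),(227,112)),('edge+',(97*np.cos(2.007)+3.6,62,97*np.sin(2.007)+31.7),(222.3,130)),('edge-',(97*np.cos(2.007)+3.6,-62,97*np.sin(2.007)+31.7),(225.5,243))]:
  w=fe(d2,uv[0]-.5,uv[1]-.5,P[2]/1000+.003)[:2]; print('w',n,1000*(R.T@(w-[.5315,-.2318]))-P[:2])
# grid top far end
for v in (165.5,): print('grid far end top',R.T@(fe(d2,276,v-.5,.334)[:2]-[.5509,-.2328]))
```

```text
0.152 [ 0.5414 -0.2993  0.152 ] [ 0.5608 -0.1712  0.152 ] 0.1295403501720808 yaw -0.1504341844949936 mid rel TCP in stand axes [ 0.0005 -0.0024]
0.156 [ 0.5438 -0.3011  0.156 ] [ 0.5631 -0.1737  0.156 ] 0.12892911684073444 yaw -0.15043418449499416 mid rel TCP in stand axes [ 0.003  -0.0043]
0.16 [ 0.5462 -0.303   0.16  ] [ 0.5654 -0.1761  0.16  ] 0.12831788350938803 yaw -0.15043418449499302 mid rel TCP in stand axes [ 0.0056 -0.0062]
plate nr stand coords meas-nominal mm [ 0.5956 -1.1441]
plate far- stand coords meas-nominal mm [ 1.1062 -2.8658]
plate far+ stand coords meas-nominal mm [ 7.0333 -9.6647]
edge- stand coords meas-nominal mm [ 0.6093 -3.0563]
edge+ stand coords meas-nominal mm [-1.5302 -5.7319]
w plate far+ [-0.5387  0.2166]
w plate far- [-0.8056  1.7392]
w plate nr+ [1.9941 0.2395]
w edge+ [1.1901 1.4937]
w edge- [-0.4687  3.6759]
grid far end top [-0.0009  0.0638]
```

Request:
step_arm([
  [0,0,0.04,-0.5,0],
  [0,0,0,-0.8,0],
  [0,0,0,-0.8,0],
  [0,0,0,-0.8,0],
  [0,0,0,-0.8,0],
  [0,0,0,-0.5,0],
  [0,0,0,-0.3,0],
  [0,0,0,0,0],
  [0,0,0,0,0],
])

```text
time: 14.4
tool_pos: [0.5512, -0.2328, 0.1926]
tool_rot: [3.14, 0.001, 1.464]
contact_force: [0.9, -0.1, -0.9]
opening: 0.0095
```

Run:
```python
from fit import *
d=grab('wrist','wrist8');crop(d['pixels'],'w8c',(100,260),(190,350),5);d=grab('scene','scene8');s=sensors.observe();print(s['tool_pos'],s['tool_rot'],s['contact_force'],s['opening'])
crop(d['pixels'],'s8c',(230,345),(150,290),5)
```

```text
[ 0.5512 -0.2329  0.1928] [3.1397 0.0008 1.4639] [-0.2302 -0.7173 -0.9087] 0.010176547860473598
```

View pics/w8c.png

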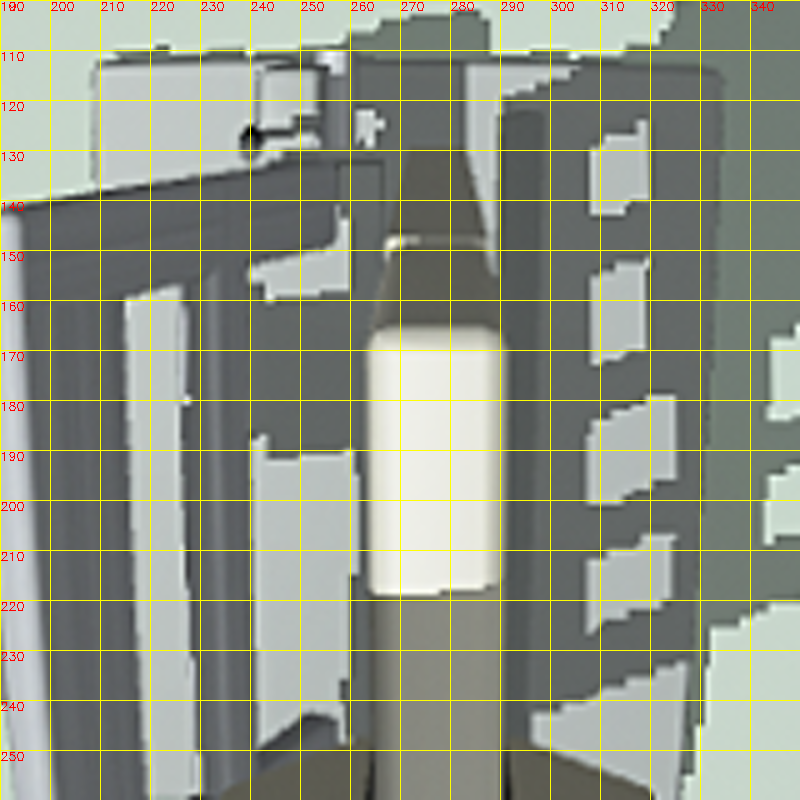

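View pics/s8c.png

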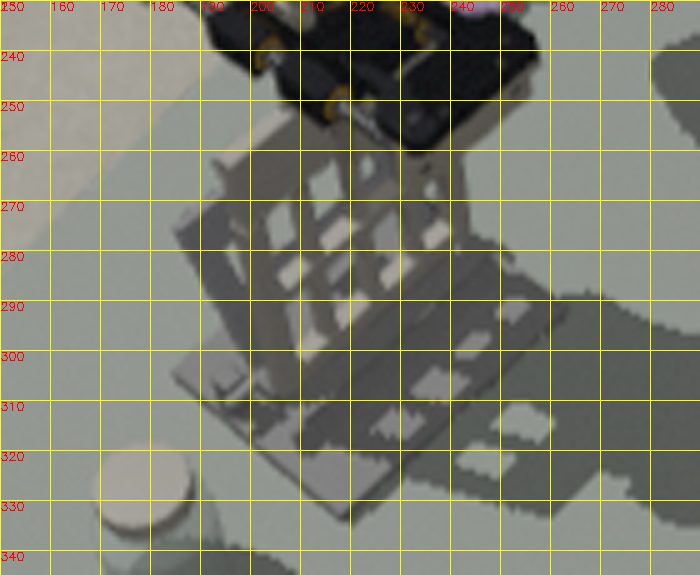

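Request:
step_arm([
  [0,0,0.04,-0.5,0],
  [0,0,0,-0.4,0],
  [0,0,0,0,0],
  [0,0,0,0,0],
])

```text
time: 14.9
tool_pos: [0.5505, -0.2316, 0.1686]
tool_rot: [-3.141, -0.001, 1.464]
contact_force: [-0.2, -0.3, -0.8]
opening: 0.0101
```

Run:
```python
from fit import *
d=grab('scene','scene9');s=sensors.observe();print(s['tool_pos'],s['contact_force'])
j=d['pixels'].copy();j=np.clip(255*(j/255.)**.5*1.2-30,0,255).astype(np.uint8)
crop(j,'s9c',(255,345),(170,280),7)
```

```text
[ 0.5508 -0.2318  0.1691] [-0.6773 -0.028  -0.5481]
```

View pics/s9c.png

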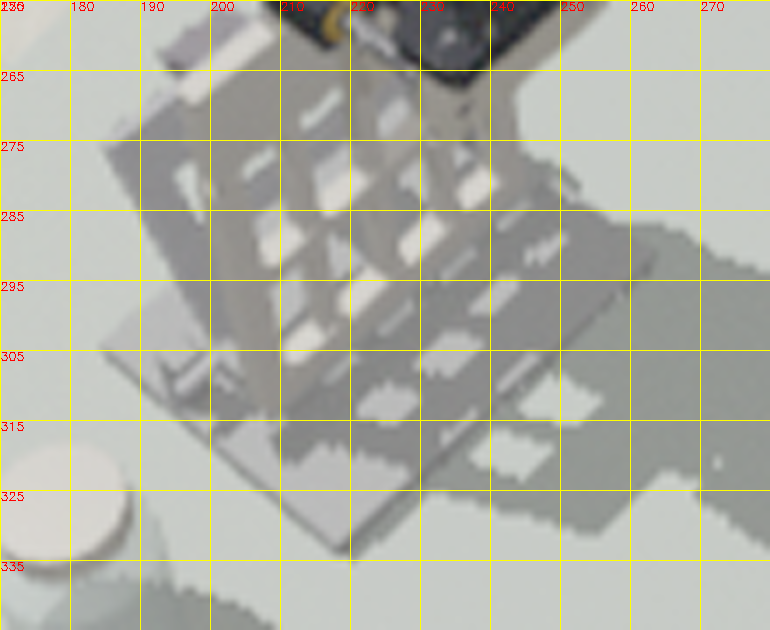

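Request:
step_arm([
  [0,0,0,-0.15,0],
  [0,0,0,-0.1,0],
  [0,0,0,0,0],
])

```text
time: 15.25
tool_pos: [0.5506, -0.2316, 0.1626]
tool_rot: [-3.141, -0.0, 1.464]
contact_force: [0.3, -0.4, -1.4]
opening: 0.0097
```

Request:
step_arm([
  [0,0,0,-0.06,0],
  [0,0,0,0,0],
])

```text
time: 15.45
tool_pos: [0.5507, -0.2317, 0.1614]
tool_rot: [-3.142, -0.0, 1.464]
contact_force: [0.1, 0.4, -2.2]
opening: 0.0101
```

Request:
step_arm([
  [0,0,0,-0.06,0],
  [0,0,0,0,0],
])

```text
time: 15.65
tool_pos: [0.5511, -0.2319, 0.1605]
tool_rot: [3.14, 0.001, 1.464]
contact_force: [0.5, -0.4, 1.0]
opening: 0.0102
```

Request:
step_arm([
  [0,0,0,-0.06,0],
  [0,0,0,0,0],
])

```text
time: 15.85
tool_pos: [0.5511, -0.232, 0.1605]
tool_rot: [3.139, 0.001, 1.464]
contact_force: [-2.8, 0.6, 10.2]
opening: 0.0099
```

Request:
step_arm([
  [0,0,0,-0.06,0],
  [0,0,0,0,0],
])

```text
time: 16.05
tool_pos: [0.5512, -0.232, 0.1604]
tool_rot: [3.138, 0.002, 1.464]
contact_force: [-3.9, 1.9, 19.0]
opening: 0.01
```

The foot is on the channel floor (contact at TCP z = 0.1605). I ease off, shift it 3 mm towards the lip, open a little, and push the top over.

Request:
step_arm([
  [0,0,0,0.1,0],
  [0,0.12,-0.01,0,0],
  [0,0,0,0,0],
])

```text
time: 16.35
tool_pos: [0.5533, -0.2321, 0.1605]
tool_rot: [-3.141, 0.001, 1.464]
contact_force: [-4.3, 0.1, 11.0]
opening: 0.0099
```

Request:
step_arm([
  [0.4,0,0,0,0],
  [0.4,0,0,0,0],
  [0.4,0,0,0,0],
  [0.4,0,0,0,0],
  [0.4,0,0,0,0],
])

```text
time: 16.85
tool_pos: [0.5537, -0.2319, 0.1592]
tool_rot: [-3.141, -0.0, 1.464]
contact_force: [0.8, -0.0, -0.9]
opening: 0.0366
```

Run:
```python
from fit import *
d=grab('wrist','wrist10');d=grab('scene','scene10');s=sensors.observe();print(s['tool_pos'],s['contact_force'],s['opening'])
crop(d['pixels'],'s10c',(235,345),(160,290),6)
```

```text
[ 0.5538 -0.2319  0.1594] [-1.0584 -0.3802  0.4507] 0.03630557526568125
```

View pics/wrist10.png

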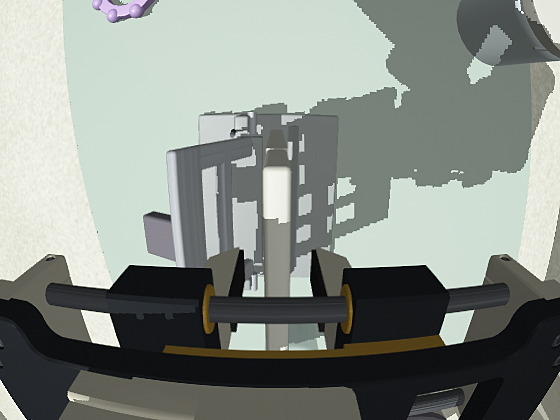

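View pics/s10c.png

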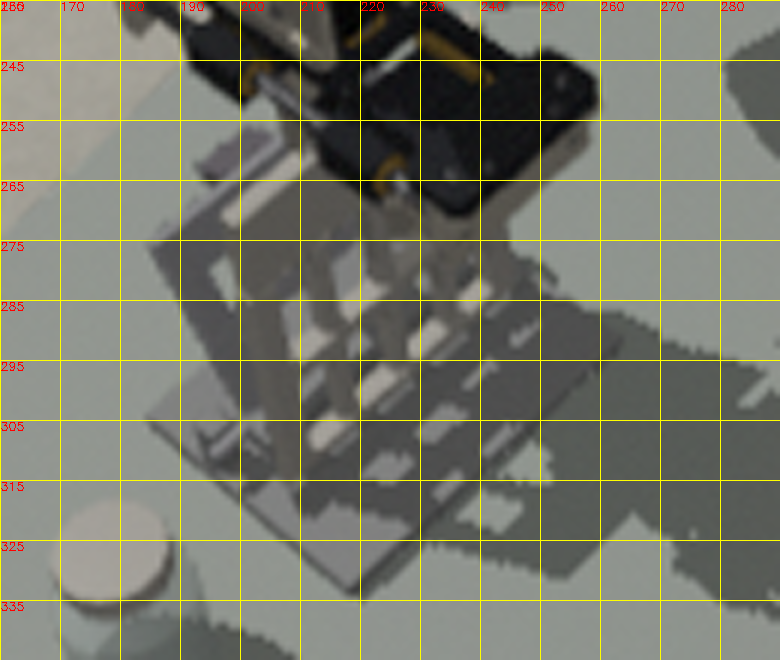

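Request:
step_arm([
  [0.4,-0.3,0.03,0,0],
  [0.4,-0.3,0.03,0,0],
  [0.4,-0.3,0.03,0,0],
  [0.4,-0.2,0.02,0,0],
  [0.4,-0.2,0.02,0,0],
  [0.4,-0.2,0.02,0,0],
  [0.4,-0.2,0.02,0,0],
  [0.4,0,0,0,0],
])

```text
time: 17.75
tool_pos: [0.5106, -0.2276, 0.1595]
tool_rot: [-3.141, -0.0, 1.464]
contact_force: [-0.0, 0.2, 0.8]
opening: 0.0369
```

Run:
```python
from fit import *
d=grab('wrist','wrist11');d=grab('scene','scene11');s=sensors.observe();print(s['tool_pos'],s['contact_force'],s['opening'])
crop(d['pixels'],'s11c',(235,345),(160,290),6)
```

```text
[ 0.5113 -0.2278  0.1596] [-0.3241  0.1261  0.4237] 0.03624295767330045
```

View pics/wrist11.png

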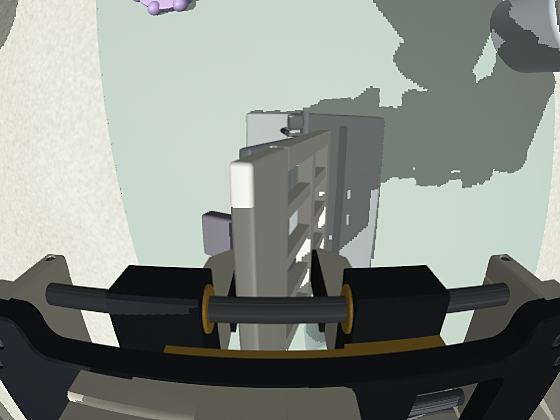

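View pics/s11c.png

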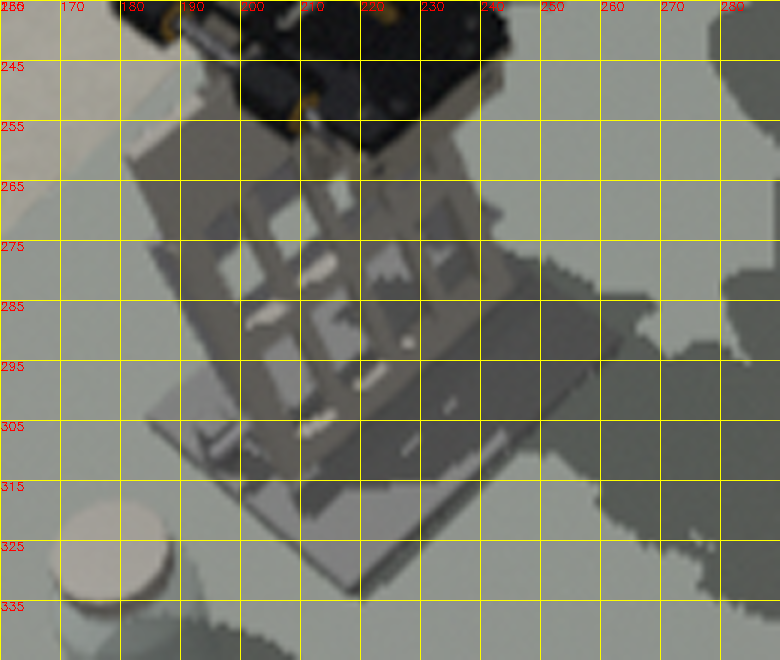

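The grid leans on the robot-side finger and follows it. I continue.

Request:
step_arm([
  [0.4,-0.2,0.02,0,0],
  [0.4,-0.2,0.02,0,0],
  [0.4,-0.2,0.02,0,0],
  [0.4,-0.2,0.02,0,0],
  [0.4,-0.2,0.02,0,0],
  [0.4,-0.15,0.02,0,0],
  [0.4,0,0,0,0],
  [0.4,0,0,0,0],
])

```text
time: 18.65
tool_pos: [0.4826, -0.2248, 0.1596]
tool_rot: [3.141, 0.0, 1.464]
contact_force: [0.1, -0.4, 0.8]
opening: 0.0367
```

Run:
```python
from fit import *
d=grab('wrist','wrist12');d=grab('scene','scene12');s=sensors.observe();print(s['tool_pos'],s['contact_force'],s['opening'])
crop(d['pixels'],'s12c',(235,345),(160,290),6)
```

```text
[ 0.4827 -0.2248  0.1596] [ 0.8019  0.0658 -0.3211] 0.037134747044536724
```

View pics/wrist12.png

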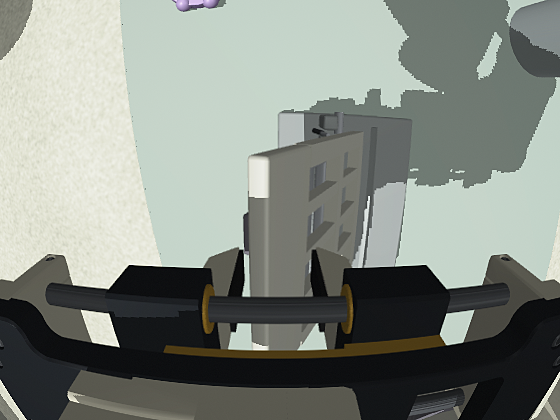

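View pics/s12c.png

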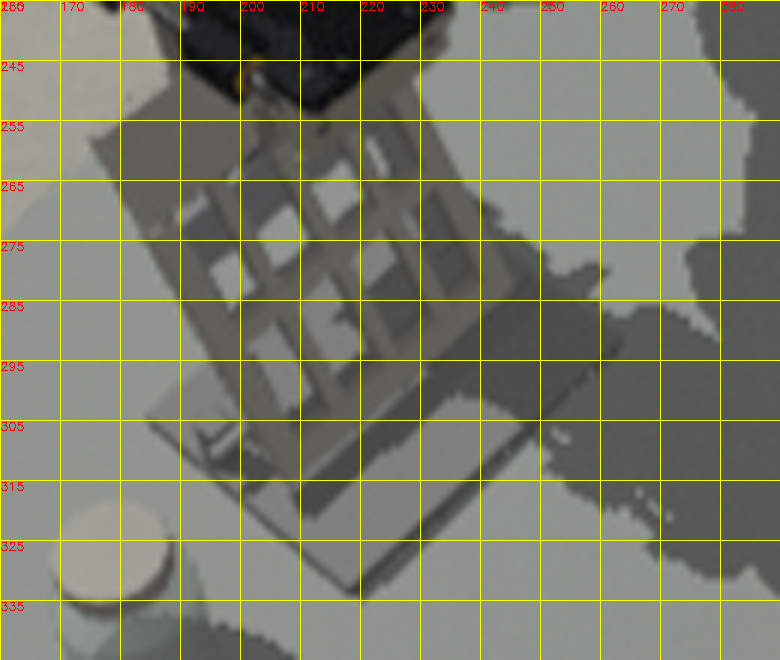

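Request:
step_arm([
  [0.85,0,0,0,0],
  [0.85,0,0,0,0],
  [0.85,0,0,0,0],
  [0.85,0,0,0,0],
  [0.85,0,0,0,0],
  [0.85,0,0,0.4,0],
  [0.85,0,0,0.8,0],
  [0.85,0,0,1,0],
  [0.85,0,0,1,0],
  [0.85,0,0,1,0],
  [0.85,0,0,1,0],
])

```text
time: 19.85
tool_pos: [0.4824, -0.2246, 0.2914]
tool_rot: [3.141, 0.0, 1.464]
contact_force: [-0.8, 0.1, 0.2]
opening: 0.0781
```

Request:
step_arm([
  [0.85,-0.3,1,0.5,0],
  [0.85,-0.3,1,0.5,0],
  [0.85,-0.3,1,0,0],
  [0.85,-0.3,1,0,0],
  [0.85,-0.3,1,0,0],
  [0.85,-0.3,1,0,0],
  [0.85,0,0,0,0],
  [0.85,0,0,0,0],
])

```text
time: 20.65
tool_pos: [0.4376, -0.0747, 0.3153]
tool_rot: [3.14, 0.001, 1.465]
contact_force: [0.1, -1.4, -0.5]
opening: 0.0782
```

Run:
```python
from fit import *
d=grab('top','top13');crop(d['pixels'],'t13c',(160,250),(315,405),7);d=grab('scene','scene13');s=sensors.observe();print(s['tool_pos'],s['contact_force'],s['opening'])
crop(d['pixels'],'s13c',(235,345),(160,290),6)
```

```text
[ 0.4378 -0.0754  0.3148] [-0.2859 -0.5042 -0.423 ] 0.07822302475590652
```

View pics/t13c.png

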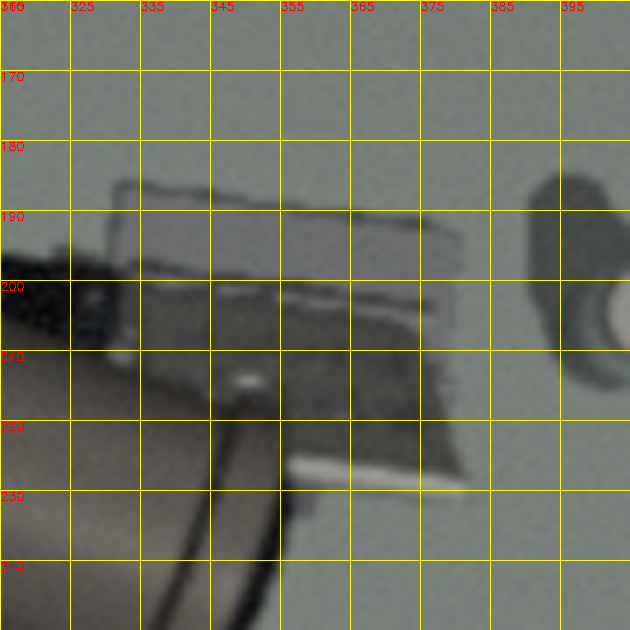

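View pics/s13c.png

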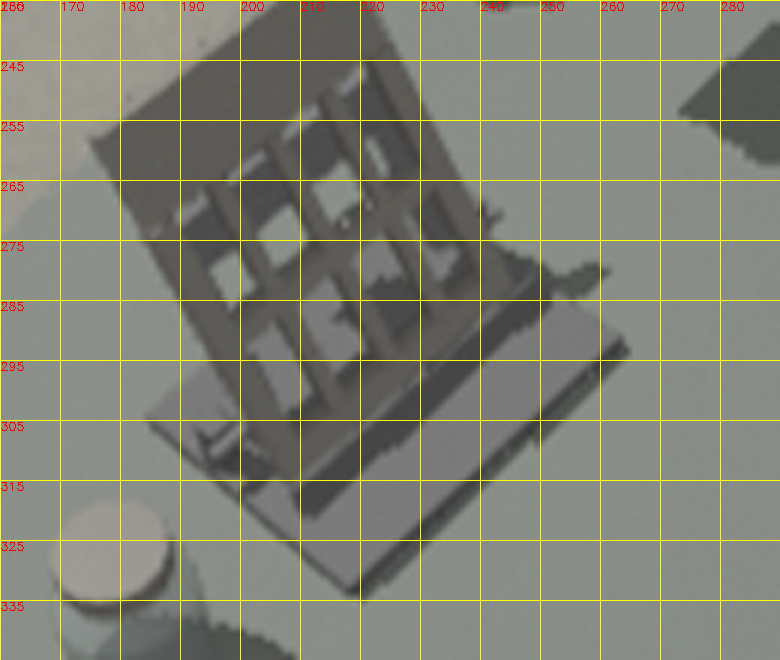

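View pics/scene13.png

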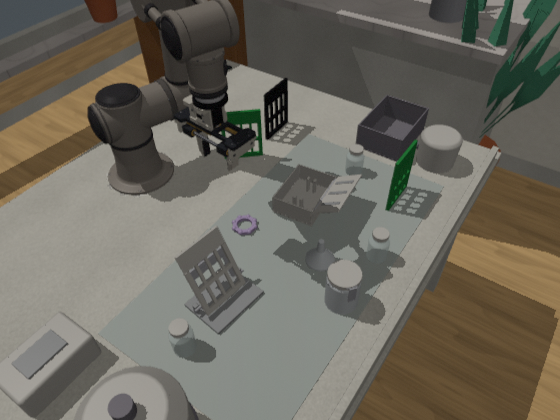

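Grid leans on the open back, and others look undisturbed. I'll measure its plane and centring.

Run:
```python
from fit import *
d=load('scene13');W=pts(d);c,sn=np.cos(-.107),np.sin(-.107);R=np.array([[c,-sn],[sn,c]])
P=np.concatenate([W[v-1:v+2,u-1:u+2].reshape(-1,3) for u,v in [(180,258),(190,252),(200,244),(210,240),(218,240),(195,260),(205,252),(185,262),(212,308),(225,297),(235,288),(218,303),(230,293),(200,296),(192,280),(232,262),(238,272)]])
Q=np.c_[(P[:,:2]-[.5315,-.2318])@R,P[:,2]-.003]
for _ in range(3):
  A=np.c_[Q[:,1:],np.ones(len(Q))];s=np.linalg.lstsq(A,Q[:,0],rcond=None)[0];r=Q[:,0]-A@s;Q=Q[abs(r)<.012]
print('lean deg',np.degrees(np.arctan(s[1]*-1)),'yaw',s[0],'front face x at z=14mm,23mm',s[1]*.014+s[2],s[1]*.023+s[2],len(Q),r.std())
# corner check by projection: model grid lean a, rear corner xr
def pr(x,y,z): 
  w=R@np.array([x,y])+[.5315,-.2318];return proj(d,np.array([[w[0],w[1],z+.003]]))[0]+.5
for xr,a in ((.0137,25),(.018,26.8),(.022,28.5)):
  a=np.radians(a);f=np.array([xr+.01*np.cos(a),.010+.01*np.sin(a)]);t=f+.18*np.array([-np.sin(a),np.cos(a)])
  print(xr,[pr(f[0],y,f[1]).round(1).tolist() for y in(-.065,.065)],'top',[pr(t[0],y,t[1]).round(1).tolist() for y in(-.065,.065)])
print('lip tip',[pr(.030,y,.023).round(1).tolist() for y in(-.07,.07)])
d0=load('scene0')
df=np.abs(d['pixels'].astype(int)-d0['pixels']).max(2);
```

```text
lean deg 26.237555881105717 yaw 0.015538132449032129 front face x at z=14mm,23mm 0.02525270663289321 0.020816827628516072 153 0.0020775225331271232
0.0137 [[208.3, 315.0], [245.0, 281.5]] top [[176.0, 257.4], [217.3, 224.9]]
0.018 [[209.5, 315.9], [246.2, 282.3]] top [[175.9, 257.8], [217.2, 225.4]]
0.022 [[210.6, 316.7], [247.3, 283.0]] top [[175.8, 258.3], [217.0, 225.8]]
lip tip [[208.4, 316.1], [248.2, 279.8]]
```

Run:
```python
from fit import *
j=load('scene13')['pixels'];j=np.clip(255*(j/255.)**.5*1.2-30,0,255).astype(np.uint8);crop(j,'s13d',(265,330),(185,265),9)
```

```text
(no output)
```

View pics/s13d.png

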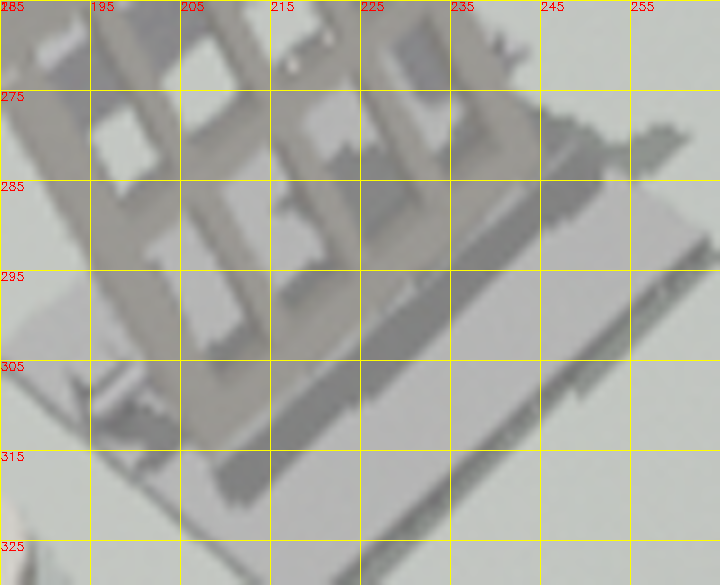

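Request:
step_arm([
  [0.85,0,0,0,0],
  [0.85,0,0,0,0],
  [0.85,0,0,0,0],
  [0.85,0,0,0,0],
  [0.85,0,0,0,0],
])

```text
time: 21.25
tool_pos: [0.4375, -0.0748, 0.3145]
tool_rot: [-3.142, -0.0, 1.464]
contact_force: [-0.3, 0.8, -0.2]
opening: 0.078
```

Run:
```python
from fit import *
d=grab('scene','scene14');a=load('scene13')['pixels'].astype(int)
df=np.abs(d['pixels'].astype(int)-a).max(2);print('grid region changed px',(df[220:330,165:270]>25).sum())
a=load('scene0')['pixels'].astype(int);df=np.abs(d['pixels'].astype(int)-a).max(2)
for n,(u,v) in dict(b0=(179,328),b1=(355,152),b2=(380,235),jar=(344,270),funnel=(320,243),teether=(245,225)).items(): print(n,df[v-6:v+7,u-6:u+7].mean().round(1))
print(hand_in())
```

```text
grid region changed px 0
b0 21.5
b1 1.3
b2 1.3
jar 1.3
funnel 28.1
teether 28.0
the job is handed in; nothing more can be done
None
```

The stand's back is fully open, the white grid is propped on it, and the job was handed in at about 21 s of the 67 s allowed. I gripped the stand's tab, swung the back over until it stayed open, and released it. Then I took the white grid from the basket, set its foot in the channel, leaned it back and let go.

Last checks:
- **Back:** its top corners in the image agreed with the fully open angle to within about 2 pixels.
- **Grid:** it leans about 26° against the back and sits within 1–2 mm of centre. The image did not change in the 0.6 s before hand-in, with the gripper clear.
- **Lip:** the lower edge sits in the channel behind the lip. Its front corner is at roughly x = 25–27 mm and the lip's tip overhangs to 30 mm, so it is about 3–5 mm short of being directly under the lip.
- **Other items:** two bottles and the jar are unchanged in the pictures. The same comparison showed differences at the third bottle, the funnel and the teether. They look to be in the same places, and I put the differences down to the arm's shadow having moved, but I did not measure their positions.

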